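# Press home a junction box's lid pins crosswise in two passes

### The arm

A 6-joint arm with a two-finger parallel gripper is mounted at the origin on a cart in front of the work surface, level with it; the furniture and walls round the work are solid. World frame = base frame: x ahead of the robot, y to its left, z up, the work surface at z = 0. Lengths are in m, angles in rad, forces in N, time in s.
With the tool pointing down it reaches from about 0.25 to 0.725 m from the base axis. Payload 4 kg.
Tool frame: the origin (TCP) lies at the very end of the fingers, on their centre line; the grasp point (between the pads) lies 19 mm behind it; z points along the fingers, y is the line along which they close (so a half turn about z gives the same grasp; the last joint's range is limited). The gripper opens to 85 mm and grips with 20 to 120 N. Pads are 22 mm wide; open, the fingers measure 114 mm over their backs; the gripper's body (76 mm by 85 mm) begins 54 mm behind the grasp point. The pads swing forward as they close: fully open they stand 13 mm farther back than shut.
Start: joints at [1.166, 0.241, 0.005, 1.335, 0, 1.571], TCP at [0.197, 0.46, 0.231] pointing down, gripper open.
Joint ranges: [-2.72, 2.72], [-1.05, 1.87], [-1.09, 1.28], [-1.99, 2.15], [-1.42, 1.44], [-3.14, 3.14]. Speed limits (rad/s): [2.79, 2.79, 3.14, 3.14, 3.14, 3.14].

### API

Orientations are given as a unit quaternion [x, y, z, w].
In Python, from workcell import bot, vision, workorder gives the robot as it stands.
- The arm moves only by the shell command python3 -m creep 'ROWS' [OPENING]. ROWS is JSON, a list of rows, each a list of 2 entries, a list of its own where there are three numbers: the shift along the tool's x, y, z in mm, then the turn, a rotation vector about the tool's x, y, z in rad. In form: [[[dx, dy, dz], [wx, wy, wz]], ...]. A call has 1 to 12 rows; each row shifts and turns the commanded pose from where the row before left it, along the tool's axes as they then stand; what a row does not reach is not made up. A row lasts 1/8 s, in which the tool goes at most 62.5 mm and 10.7 degrees, less where a joint would pass 70% of its speed; a pose out of reach is approached as far as the arm can. A call is refused whole if a number of a shift passes 62.5 or a number of a turn 0.188, either way. A call with a gripper value outside its range is refused whole. OPENING is the finger opening in mm, from 0 to 85.4, set as the call begins (- or left out, the last holds). The fingers move at their own pace and stop on an object; the grip force is fixed at half the most. Time passes only in rows, so rows that do not move let the fingers close. It gives the time, the measured TCP pose, the force, the opening and the grip force at its end, in the units of the state.
- bot.get_obs(): the state, without advancing time (a new reading comes with each control period).
- vision.camera(name): name is "scene" or "top" or "wrist"; returns a dict with "image" (420x560x3 uint8, blue, green, red), "z_map" (420x560 float32, m along the optical axis (not along the pixel's ray), 0 where there is no reading), "K" (3x3 intrinsics, pixels), "k1" (the pictures are not rectified: a ray, as slopes to the right and down, at radius r is drawn at 1 + k1 r^2 times it, then the intrinsics apply), "rvec" (rotation vector, rad) and "tvec" (3), from world to camera coordinates, as OpenCV has them; the wrist camera has in their place "tool_from_camera" (4x4, takes a point from camera to tool coordinates, whose origin is the TCP and whose axes are the flange's). Camera axes: x right, y down, z forward; pixel columns grow to the right and rows downward; lengths in m; the calibration is good to about 2 mm. A picture is of the moment at which its call begins: read the wrist's pose just before it.
- workorder.job_done(): hands the job in; it is judged then, once.
Trained networks look in a picture, given as the dict that the camera call returned (one of the last four; its "shot" number tells which), for a name from the list of things; names that differ only in an ending like _2 or _b are one class to them, and where a whole thing is asked for, a point or a joint stands for the part that bears it (a point fixed in the world has none). Each returns a list of dicts, best first, with "score" (0 to 1); they miss things now and then, are a little off and sometimes report something else, mostly with a low value. They report only what shows in the picture. A call takes as long as a camera call. They do not tell look-alikes from the thing itself.
- vision.spot_in(picture, query): "position" ([column, row] in pixels, amid what is visible of it).
- vision.place_of(picture, query): "position" ([column, row] in pixels: a listed point, or the origin of a listed thing).
The state is a dict: "clock": time; "joint_pos": joint angles; "joint_vel": joint speeds; "tau": joint torques, N m; "eef_pos": TCP position; "tool_rot": TCP orientation; "ft_force": force on the tool from outside, world axes, zero at the start; "ft_torque": the same for the moment, N m; "grip_width": finger opening in m; "grasp_force": force on a finger pad.
Only numpy, scipy, OpenCV 4.12 (cv2) and the standard library are available. Lean on these libraries where they do the work, as an engineer would, in place of code of your own. Each camera call takes 0.05 s, during which the arm holds its last target. There are 200 camera calls.

### The job

Close up the larger grey junction box, whose four lid pins still stand proud. Press the pins in evenly and crosswise, always going from one corner to the diagonally opposite one before the other two: first take all four about half way in, one after another, and only then press all four fully home, again crosswise.

Things in the scene. Friction and masses are not known exactly. Their poses are not given: they have to be found in the camera images.
- junction_box: larger of two grey junction boxes, four steel pins standing proud of its lid, 156 x 140 x 60 mm, fixed on the desk on rubber feet. Origin: under its centre, on the desk. x: near to far side (away from the robot, turned up to 0.35 rad), y: to its left side, where two black cable glands are, z up. Lid top 60 mm up, a 2 mm boss round each pin; flat black vent plug in the middle, no fastener. The small box is closed already.
- pin_near_left (a joint): press-in pin, near left lid corner, axis at x -55, y +47 mm in the box's frame; flat steel head 24 mm wide, 6 thick, on a 13 mm shank. Value (m): depth pressed in. 0: head top 98 mm above the desk; 0.014: half way, the shank's black ring meets the boss; 0.028: fully home on a rigid stop, head top 70 mm above the desk. Slides down under about 6 N, no spring, stays where left; starts 0 to 3 mm in.
- pin_near_right (a joint): press-in pin, near right lid corner, axis at x -55, y -47 mm in the box's frame; flat steel head 24 mm wide, 6 thick, on a 13 mm shank. Value (m): depth pressed in. 0: head top 98 mm above the desk; 0.014: half way, the shank's black ring meets the boss; 0.028: fully home on a rigid stop, head top 70 mm above the desk. Slides down under about 6 N, no spring, stays where left; starts 0 to 3 mm in.
- pin_far_left (a joint): press-in pin, far left lid corner, axis at x +55, y +47 mm in the box's frame; flat steel head 24 mm wide, 6 thick, on a 13 mm shank. Value (m): depth pressed in. 0: head top 98 mm above the desk; 0.014: half way, the shank's black ring meets the boss; 0.028: fully home on a rigid stop, head top 70 mm above the desk. Slides down under about 6 N, no spring, stays where left; starts 0 to 3 mm in.
- pin_far_right (a joint): press-in pin, far right lid corner, axis at x +55, y -47 mm in the box's frame; flat steel head 24 mm wide, 6 thick, on a 13 mm shank. Value (m): depth pressed in. 0: head top 98 mm above the desk; 0.014: half way, the shank's black ring meets the boss; 0.028: fully home on a rigid stop, head top 70 mm above the desk. Slides down under about 6 N, no spring, stays where left; starts 0 to 3 mm in.
There are look-alikes about, which are no part of the job. What is shaped like the junction_box but green is not meant.

How it is judged:
By the outcome, as a careful person would: the job done as asked, in the order asked, and still so for the second after the job is handed in, with the robot touching nothing.
It also fails if it takes over 51 s, if anything falls off the work surface, if the arm or the gripper's body presses on something with over 40 N, if the wrist force passes 120 N, or if a joint passes its speed limit or range.

## Working session

There is one attempt and no reset: what is moved stays moved. The work goes in short steps, Python scripts to look and compute and a shell command to move; the robot and the scene stay as the last step left them, time stands still between calls to the robot, and variables do not carry over. Pictures are saved under pics/ and viewed, at most 10 in all, crops included, and the job is handed in when it is done.

```bash
ls; mkdir -p pics
cat > h.py <<'E'
import numpy as np, cv2
from workcell import bot, vision, workorder
from scipy.spatial.transform import Rotation as R
def W(c):
    """world_from_camera 4x4"""
    T=np.eye(4)
    if 'rvec' in c:
        T[:3,:3]=cv2.Rodrigues(np.array(c['rvec'],float))[0]; T[:3,3]=np.ravel(c['tvec']); return np.linalg.inv(T)
    T[:3,:3]=R.from_quat(c['q']).as_matrix(); T[:3,3]=c['p']; return T@np.array(c['tool_from_camera'])
def cam(n):
    o=bot.get_obs(); c=vision.camera(n); c['p']=o['eef_pos']; c['q']=o['tool_rot']; return c
def D(c): return np.array([c['k1'],0,0,0],float)
def ray(c,uv):
    s=cv2.undistortPoints(np.array([[uv]],float),np.array(c['K'],float),D(c))[0,0]; T=W(c)
    return T[:3,3],T[:3,:3]@np.array([s[0],s[1],1])
def at_z(c,uv,z):
    o,d=ray(c,uv); return o+d*(z-o[2])/d[2]
def proj(c,P):
    T=np.linalg.inv(W(c)); return cv2.projectPoints(np.array(P,float).reshape(-1,3),cv2.Rodrigues(T[:3,:3])[0],T[:3,3],np.array(c['K'],float),D(c))[0][:,0]
def cloud(c):
    z=c['z_map']; h,w=z.shape; v,u=np.mgrid[:h,:w]
    s=cv2.undistortPoints(np.stack([u,v],-1).reshape(-1,1,2).astype(float),np.array(c['K'],float),D(c))[:,0].reshape(h,w,2)
    P=np.dstack([s*z[...,None],z]); T=W(c); P=P@T[:3,:3].T+T[:3,3]; P[z==0]=np.nan; return P
E
python3 - <<'E'
from h import *
o=bot.get_obs(); print(o)
for n in('scene','top'):
    c=cam(n); cv2.imwrite(f'pics/{n}0.png',c['image'])
    print(n,c['K'],c['k1'],W(c)[:3,3])
    for q in('junction_box','pin_near_left','pin_far_right'):
        for f in('spot_in','place_of'):
            print(q,f,[(np.round(r['position']),round(r['score'],2),np.round(at_z(c,r['position'],0 if q[0]=='j' else .096),3)) for r in getattr(vision,f)(c,q)][:8])
E
```

```text
pics
{'clock': 0.0, 'joint_pos': array([ 1.16599694e+00,  2.41420706e-01,  3.72681024e-03,  1.33519528e+00,
       -1.50483863e-05,  1.57079620e+00]), 'joint_vel': array([ 0.00262556,  0.00119004, -0.00033811,  0.00121887,  0.0003713 ,
        0.00020758]), 'tau': array([-2.61412843e-04, -3.72317326e+01,  2.52406722e+01,  1.69642788e-02,
       -3.12189366e-05, -1.51595525e-06]), 'eef_pos': array([0.19667352, 0.45901043, 0.23041008]), 'tool_rot': array([ 2.01020438e-01,  9.79586488e-01, -1.02657782e-03, -2.02982666e-04]), 'ft_force': array([0.73065698, 0.73316974, 0.61677529]), 'ft_torque': array([-0.00397107, -0.0002972 ,  0.00880997]), 'grasp_force': 0.0, 'grip_width': 0.08571810401404265}
scene [[387.36665565   0.         285.73463953]
 [  0.         387.36665565 217.63754196]
 [  0.           0.           1.        ]] 0.01759477024166848 [ 0.13603926 -0.21556659  0.73173779]
junction_box spot_in [(array([189., 216.]), 0.95, array([0.493, 0.366, 0.   ])), (array([432., 233.]), 0.94, array([ 0.813, -0.139,  0.   ]))]
junction_box place_of [(array([192., 224.]), 0.77, array([0.479, 0.34 , 0.   ])), (array([425., 248.]), 0.73, array([ 0.762, -0.145,  0.   ]))]
pin_near_left spot_in [(array([155., 206.]), 0.71, array([0.42 , 0.369, 0.096]))]Traceback (most recent call last):
  File "<stdin>", line 8, in <module>
ValueError: it knows: junction_box
```

Run:
```python
from h import *
c=cam('scene'); s=c['image']; P=cloud(c)
a=cv2.resize(s[150:300,100:330],None,fx=3,fy=3,interpolation=cv2.INTER_CUBIC)
cv2.imwrite('pics/boxcrop.png',a)
t=cam('top'); cv2.imwrite('pics/top0.png',t['image'])
for q in('junction_box','pin_near_left'):
  print(q,[(np.round(r['position']),round(r['score'],2),np.round(at_z(t,r['position'],.06 if q[0]=='j' else .096),3)) for r in vision.spot_in(t,q)][:8])
print([(np.round(r['position']),round(r['score'],2),np.round(at_z(t,r['position'],0),3)) for r in vision.place_of(t,'junction_box')])
```

```text
junction_box [(array([360., 148.]), 0.98, array([ 0.761, -0.128,  0.06 ])), (array([187., 256.]), 0.68, array([0.478, 0.341, 0.06 ]))]
pin_near_left [(array([346., 154.]), 0.41, array([ 0.732, -0.082,  0.096]))]
[(array([360., 154.]), 0.96, array([ 0.761, -0.14 ,  0.   ])), (array([190., 258.]), 0.74, array([0.48 , 0.342, 0.   ]))]
```

View pics/scene0.png

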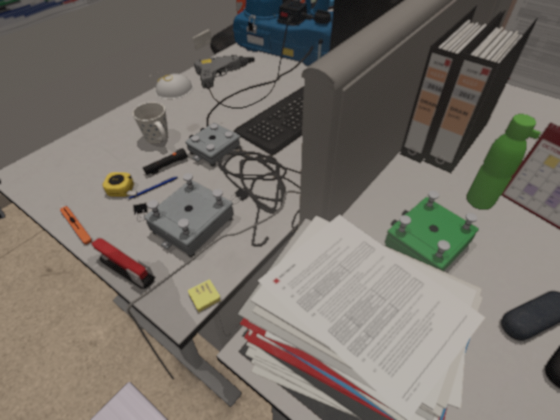

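View pics/top0.png

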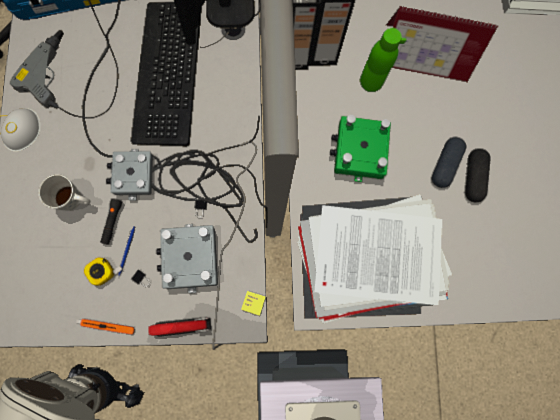

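View pics/boxcrop.png

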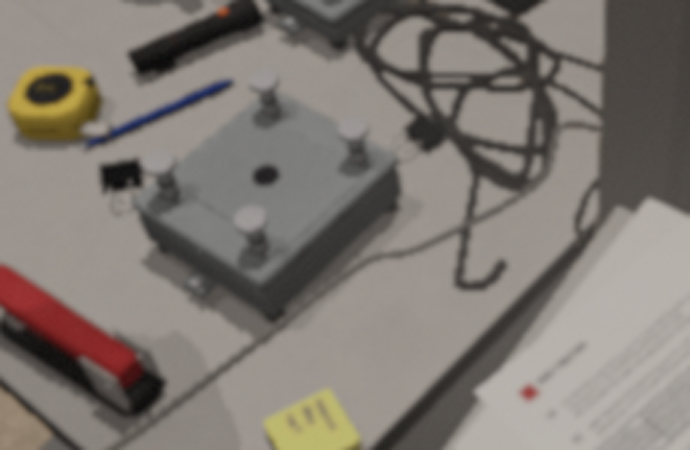

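The scene crop shows the large grey box with its proud pins: in the scene picture at about (155,206), (189,191), (218,198) and (184,227), vent at (189,208).
Possible mix-ups in the top picture are the large grey box (188,256), the small grey box (130,173) and the green box (362,148). I choose (188,256), because the crop confirms it is grey, larger, and has four tall pins.

```bash
cat > meas.py <<'E'
from h import *
from scipy.ndimage import label
from scipy.optimize import least_squares
M=np.array([[-55,47],[-55,-47],[55,47],[55,-47]])/1e3; N=['NL','NR','FL','FR']
def heads(c,ctr=(.478,.341),lo=.066):
    P=cloud(c); m=(P[...,2]>lo)&(P[...,2]<.11)&(np.hypot(P[...,0]-ctr[0],P[...,1]-ctr[1])<.11)
    l,n=label(m); r=[]
    for i in range(1,n+1):
        Q=P[l==i]
        if len(Q)<12: continue
        zt=np.percentile(Q[:,2],85); Q=Q[Q[:,2]>zt-.004]; a=(Q[:,:2].max(0)+Q[:,:2].min(0))/2
        r.append((*a,zt,len(Q),*np.ptp(Q[:,:2],axis=0)))
    return np.array(r)
def fit(H):
    def f(p):
        c,s=np.cos(p[2]),np.sin(p[2]); X=M@np.array([[c,s],[-s,c]])+p[:2]
        return X
    idx=lambda X:np.argmin(np.linalg.norm(H[:,None,:2]-X[None],axis=2),1)
    p=np.array([H[:,0].mean(),H[:,1].mean(),0.])
    for _ in range(5):
        j=idx(f(p)); p=least_squares(lambda q:(f(q)[j]-H[:,:2]).ravel(),p).x
    return p,f(p),j,f(p)[j]-H[:,:2]
E
python3 - <<'E'
from meas import *
np.set_printoptions(precision=4,suppress=True)
for n in('top','scene','wrist'):
    c=cam(n)
    if n=='wrist': cv2.imwrite('pics/wrist0.png',c['image'])
    H=heads(c); print(n,H)
    if len(H)>=3:
        p,X,j,e=fit(H); print('fit',p,[N[k] for k in j],'\n',X,'\nres',e)
E
```

```text
top [[ 0.5351  0.2965  0.099  54.      0.023   0.0228]
 [ 0.531   0.3914  0.0986 53.      0.0209  0.0209]
 [ 0.4251  0.2915  0.0976 56.      0.0201  0.0225]
 [ 0.4208  0.3824  0.1007 44.      0.0222  0.0202]]
fit [0.478  0.3405 0.0556] ['FR', 'FL', 'NR', 'NL'] 
 [[0.4205 0.3843]
 [0.4257 0.2905]
 [0.5303 0.3904]
 [0.5355 0.2966]] 
res [[ 0.0004  0.0001]
 [-0.0007 -0.0009]
 [ 0.0006 -0.0011]
 [-0.0003  0.0019]]
scene [[ 0.5308  0.3857  0.0962 63.      0.0233  0.0244]
 [ 0.535   0.2913  0.097  68.      0.0238  0.0229]
 [ 0.4214  0.3801  0.0972 75.      0.0227  0.024 ]
 [ 0.4254  0.2862  0.096  73.      0.0224  0.0249]]
fit [0.4782 0.3359 0.0468] ['FL', 'FR', 'NL', 'NR'] 
 [[0.421  0.3802]
 [0.4254 0.2863]
 [0.5309 0.3854]
 [0.5353 0.2915]] 
res [[ 0.0001 -0.0004]
 [ 0.0003  0.0001]
 [-0.0004  0.0001]
 [-0.      0.0001]]
wrist []
```

View pics/wrist0.png

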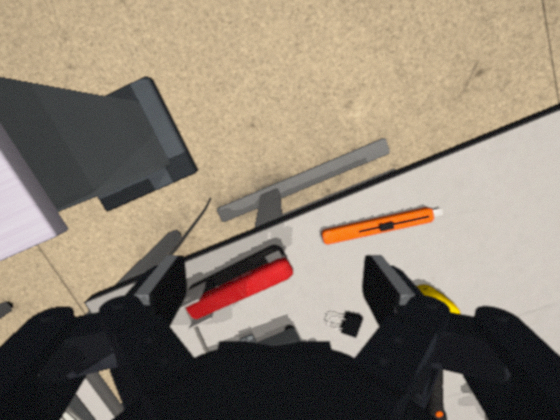

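The wrist picture shows the stapler (240,290), the knife (380,225), and only the near edge of the box at (245,345), so the wrist has to move in.

```bash
cat >> h.py <<'E'
def shift(t):
    o=bot.get_obs(); return np.round(R.from_quat(o['tool_rot']).inv().apply(np.array(t)-o['eef_pos'])*1e3,1)
E
python3 - <<'E'
from h import *
c=cam('wrist'); print(np.round(c['tool_from_camera'],3)); T=W(c); print(T[:3,3].round(3),T[:3,:3].round(2))
for t in((.40,.34,.23),(.478,.338,.23),(.421,.382,.15)): print(t,shift(t))
E
```

```text
[[-0.    -0.964 -0.267  0.068]
 [ 1.    -0.    -0.001 -0.   ]
 [ 0.001 -0.267  0.964 -0.143]
 [ 0.     0.     0.     1.   ]]
[0.134 0.486 0.374] [[ 0.39  0.89  0.25]
 [ 0.92 -0.38 -0.11]
 [-0.    0.27 -0.96]]
(0.4, 0.34, 0.23) [-233.8  -29.9    1.3]
(0.478, 0.338, 0.23) [-306.3   -1.1    1.3]
(0.421, 0.382, 0.15) [-236.5   16.9   81.3]
```

```bash
python3 -m creep '[[[-20,0,-5],[0,0,0]],[[-40,0,-5],[0,0,0]],[[-45,0,-5],[0,0,0]],[[-50,0,-5],[0,0,0]],[[-50,0,0],[0,0,0]],[[-45,0,0],[0,0,0]],[[-35,0,0],[0,0,0]],[[-15,0,0],[0,0,0]],[[0,0,0],[0,0,0]]]' 0
cat > w.py <<'E'
import sys
from meas import *
np.set_printoptions(precision=4,suppress=True)
c=cam('wrist'); cv2.imwrite(f'pics/{sys.argv[1]}.png',c['image'])
o=bot.get_obs(); print(o['clock'],o['eef_pos'],o['ft_force'],o['grip_width'])
H=heads(c); print(H)
if len(H)>=3:
    p,X,j,e=fit(H); print('fit',p,[N[k] for k in j],'\n',X,'\nres',e)
E
python3 w.py w1
```

```text
clock: 1.78
eef_pos: [0.4729, 0.3412, 0.2509]
tool_rot: [0.202, 0.979, -0.0, -0.0]
ft_force: [-0.1, -0.0, -0.6]
grip_width: 0.0004
grasp_force: 0.0
1.825 [0.4721 0.3416 0.2511] [-0.6264  0.2666 -0.2267] 0.0001726023129293689
[[  0.4202   0.3822   0.0989 475.       0.0231   0.0232]
 [  0.4247   0.2888   0.0973 423.       0.0232   0.0236]
 [  0.5296   0.3874   0.0977 377.       0.0229   0.0231]
 [  0.5241   0.2968   0.0945  13.       0.0035   0.0082]]
fit [0.4746 0.3388 0.0336] ['NL', 'NR', 'FL', 'FR'] 
 [[0.4181 0.3839]
 [0.4213 0.29  ]
 [0.528  0.3876]
 [0.5312 0.2937]] 
res [[-0.0021  0.0017]
 [-0.0034  0.0012]
 [-0.0016  0.0002]
 [ 0.0071 -0.0032]]
```

View pics/w1.png

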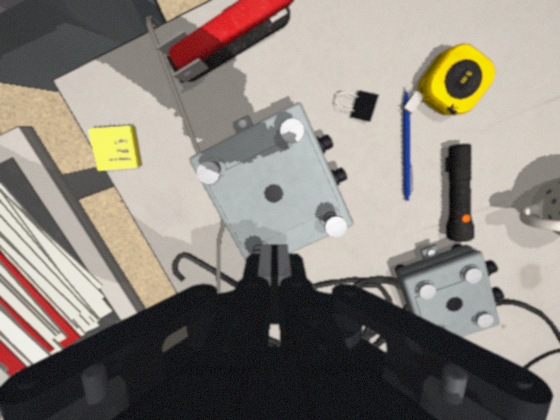

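w1 shows the grey box with its glands on the left (325,143), (340,176). Its pins are NL (291,129), NR (208,172), FL (336,226), and FR (258,248) behind the fingertip. The small box, with seated pins, is at (447,290). I move over NL and take a second view from there.

```bash
python3 -m creep '[[[20,5,5],[0,0,0]],[[30,8,10],[0,0,0]],[[14,4,10],[0,0,0]],[[0,0,5],[0,0,0]],[[0,0,0],[0,0,0]]]'
python3 w.py w2
cat >> meas.py <<'E'
def bright(c,X,z):
    """pixel centroid of head top disc near predicted world point"""
    out=[]
    for x,zz in zip(X,z):
        u=proj(c,[*x,zz])[0]; out.append(u)
    return np.array(out)
E
python3 - <<'E'
from h import *
print(shift((.4205,.3828,.2)), shift((.4205,.3828,.11)))
E
```

```text
clock: 2.45
eef_pos: [0.4202, 0.3821, 0.2209]
tool_rot: [0.201, 0.98, -0.0, -0.0]
ft_force: [-0.5, -0.3, 0.4]
grip_width: -0.0001
grasp_force: 0.0
2.5 [0.4208 0.382  0.2213] [0.1545 0.0002 0.5618] 3.9151006132962944e-05
[[  0.4199   0.3823   0.0989 492.       0.0234   0.0232]
 [  0.4245   0.2887   0.0971 454.       0.0231   0.0229]
 [  0.5238   0.3915   0.0971  95.       0.0117   0.0145]]
fit [0.4756 0.3401 0.0834] ['NL', 'NR', 'FL'] 
 [[0.4169 0.3824]
 [0.4248 0.2887]
 [0.5265 0.3915]
 [0.5344 0.2978]] 
res [[-0.003   0.    ]
 [ 0.0003 -0.    ]
 [ 0.0027 -0.    ]]
[ 0.6  0.6 21.3] [  0.6   0.6 111.3]
```

View pics/w2.png

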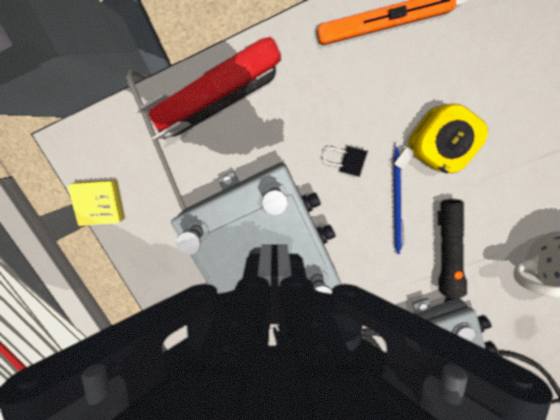

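w2 shows NL (275,202), NR (188,240), with the fingertip near (273,260). Both wrist views agree to within 0.5 mm. NL (.4200,.3822), NR (.4246,.2888), FL (.5296,.3874) and FR (.5342,.2940) are spaced 93.6 and 109.7 mm apart, as they should be, and the heads stand at .097–.099. I go down on NL.

```bash
python3 -m creep '[[[0,0,25],[0,0,0]],[[0,0,40],[0,0,0]],[[0,0,35],[0,0,0]],[[0,0,15],[0,0,0]],[[0,0,2],[0,0,0]],[[0,0,0],[0,0,0]]]'; python3 -m creep '[[[0,0,3],[0,0,0]],[[0,0,3],[0,0,0]],[[0,0,3],[0,0,0]],[[0,0,0],[0,0,0]]]'; python3 -c "
from h import *
for i in range(4): o=bot.get_obs();print(o['eef_pos'],o['ft_force'])
print(shift((.4205,.3822,.084)))"
```

```text
clock: 3.25
eef_pos: [0.4216, 0.3829, 0.1057]
tool_rot: [0.201, 0.98, 0.001, 0.001]
ft_force: [0.6, 0.2, -0.9]
grip_width: -0.0001
grasp_force: 0.0
clock: 3.75
eef_pos: [0.4209, 0.3826, 0.0959]
tool_rot: [0.201, 0.98, 0.001, 0.0]
ft_force: [-0.1, -0.7, 3.2]
grip_width: 0.0003
grasp_force: 1.6
[0.42086733 0.38262673 0.09586552] [-0.14580497 -0.7052301   3.22022314]
[0.42086733 0.38262673 0.09586552] [-0.14580497 -0.7052301   3.22022314]
[0.42086733 0.38262673 0.09586552] [-0.14580497 -0.7052301   3.22022314]
[0.42086733 0.38262673 0.09586552] [-0.14580497 -0.7052301   3.22022314]
[ 0.2 -0.6 11.9]
```

```bash
python3 -m creep '[[[0,0,4],[0,0,0]],[[0,0,4],[0,0,0]],[[0,0,3],[0,0,0]],[[0,0,0],[0,0,0]],[[0,0,0],[0,0,0]]]'
```

```text
clock: 4.38
eef_pos: [0.4208, 0.3826, 0.0847]
tool_rot: [0.201, 0.98, 0.0, 0.0]
ft_force: [-0.8, -0.7, 5.2]
grip_width: 0.0001
grasp_force: 2.1
```

```bash
python3 -m creep '[[[0,0,0.5],[0,0,0]],[[0,0,0],[0,0,0]],[[0,0,0],[0,0,0]]]'; python3 -m creep '[[[0,0,-15],[0,0,0]],[[0,0,-25],[0,0,0]],[[-20,-5,0],[0,0,0]],[[-40,-11,0],[0,0,0]],[[-45,-12,0],[0,0,0]],[[-25,-6,0],[0,0,0]],[[-9,-3,0],[0,0,0]],[[0,0,15],[0,0,0]],[[0,0,5],[0,0,0]],[[0,0,0],[0,0,0]]]'; python3 -c "
from h import *
print(shift((.5342,.2940,.084)))"
```

```text
clock: 4.75
eef_pos: [0.4209, 0.3826, 0.0844]
tool_rot: [0.201, 0.98, 0.001, 0.0]
ft_force: [-0.7, 0.4, 5.6]
grip_width: -0.0004
grasp_force: 2.6
clock: 6.0
eef_pos: [0.5322, 0.2939, 0.1026]
tool_rot: [0.2, 0.98, -0.001, -0.001]
ft_force: [-0.2, -0.2, -0.0]
grip_width: -0.0002
grasp_force: 0.0
[-1.9  0.9 18.6]
```

```bash
python3 -m creep '[[[-1.5,0.5,2],[0,0,0]],[[0,0,4],[0,0,0]],[[0,0,4],[0,0,0]],[[0,0,4],[0,0,0]],[[0,0,3.5],[0,0,0]],[[0,0,0],[0,0,0]],[[0,0,0],[0,0,0]]]'
```

```text
clock: 6.88
eef_pos: [0.5355, 0.2939, 0.0869]
tool_rot: [0.201, 0.98, 0.001, 0.0]
ft_force: [-1.2, 0.9, 3.6]
grip_width: -0.0004
grasp_force: 2.3
```

```bash
python3 -m creep '[[[0,0,2],[0,0,0]],[[0,0,0.9],[0,0,0]],[[0,0,0],[0,0,0]],[[0,0,0],[0,0,0]]]'; python3 -c "
from h import *
o=bot.get_obs(); o['eef_pos'][2]
print(shift((.4246,.2888,.084)))"
```

```text
clock: 7.38
eef_pos: [0.5355, 0.2939, 0.084]
tool_rot: [0.201, 0.98, 0.001, 0.0]
ft_force: [-1.1, 1.3, 4.4]
grip_width: 0.0
grasp_force: 2.6
[100.  -48.3  -0.1]
```

```bash
python3 -m creep '[[[0,0,-15],[0,0,0]],[[0,0,-25],[0,0,0]],[[20,-10,0],[0,0,0]],[[35,-17,0],[0,0,0]],[[30,-14,0],[0,0,0]],[[14,-6,0],[0,0,0]],[[0,0,15],[0,0,0]],[[0,0,5],[0,0,0]],[[0,0,0],[0,0,0]]]'; python3 -c "
from h import *
print(shift((.4246,.2888,.084)))"; python3 -m creep '[[[0,0,4],[0,0,0]],[[0,0,4],[0,0,0]],[[0,0,4],[0,0,0]],[[0,0,4],[0,0,0]],[[0,0,2],[0,0,0]],[[0,0,0],[0,0,0]],[[0,0,0],[0,0,0]]]'
```

```text
clock: 8.5
eef_pos: [0.4262, 0.2888, 0.1023]
tool_rot: [0.201, 0.98, -0.001, -0.0]
ft_force: [-0.2, 0.6, 0.1]
grip_width: -0.0002
grasp_force: 0.0
[ 1.5 -0.7 18.3]
clock: 9.38
eef_pos: [0.4264, 0.2893, 0.0859]
tool_rot: [0.201, 0.98, 0.0, 0.001]
ft_force: [1.1, -0.7, 4.8]
grip_width: 0.0
grasp_force: 2.5
```

Next I press the last 2 mm on NR, then cross to FL.

```bash
python3 -m creep '[[[0,0,1.5],[0,0,0]],[[0,0,0.4],[0,0,0]],[[0,0,0],[0,0,0]],[[0,0,0],[0,0,0]]]'; python3 -c "
from h import *
print(shift((.5296,.3874,.084)))"
```

```text
clock: 9.88
eef_pos: [0.4264, 0.2893, 0.084]
tool_rot: [0.201, 0.98, 0.0, 0.001]
ft_force: [0.5, -0.6, 5.5]
grip_width: -0.0001
grasp_force: 2.6
[-56.2 130.8   0.2]
```

```bash
python3 -m creep '[[[0,0,-15],[0,0,0]],[[0,0,-25],[0,0,0]],[[-8,20,0],[0,0,0]],[[-17,40,0],[0,0,0]],[[-17,40,0],[0,0,0]],[[-10,22,0],[0,0,0]],[[-4,9,0],[0,0,0]],[[0,0,15],[0,0,0]],[[0,0,5],[0,0,0]],[[0,0,0],[0,0,0]]]'; python3 -c "
from h import *
print(shift((.5296,.3874,.084)))"
```

```text
clock: 11.12
eef_pos: [0.5276, 0.3864, 0.1025]
tool_rot: [0.201, 0.98, -0.001, -0.001]
ft_force: [-0.7, 0.3, -0.1]
grip_width: 0.0001
grasp_force: 0.0
[-1.5  1.7 18.5]
```

```bash
python3 -m creep '[[[0,0,4],[0,0,0]],[[0,0,4],[0,0,0]],[[0,0,4],[0,0,0]],[[0,0,4],[0,0,0]],[[0,0,2],[0,0,0]],[[0,0,0],[0,0,0]],[[0,0,0],[0,0,0]]]'
```

```text
clock: 12.0
eef_pos: [0.529, 0.3876, 0.0864]
tool_rot: [0.201, 0.98, 0.0, 0.0]
ft_force: [-2.2, -0.9, 4.9]
grip_width: -0.0002
grasp_force: 2.8
```

```bash
python3 -m creep '[[[0,0,1.8],[0,0,0]],[[0,0,0.5],[0,0,0]],[[0,0,0],[0,0,0]],[[0,0,0],[0,0,0]]]'; python3 -m creep '[[[0,0,-15],[0,0,0]],[[-5,0,-35],[0,0,0]],[[-20,0,-45],[0,0,0]],[[-20,0,-30],[0,0,0]],[[-5,0,-5],[0,0,0]],[[0,0,0],[0,0,0]]]'
python3 - <<'E'
from meas import *
np.set_printoptions(precision=4,suppress=True)
for n in('wrist','top','scene'):
    c=cam(n); print(n,heads(c)[:,:4]); P=cloud(c)
    m=np.hypot(P[...,0]-.477,P[...,1]-.338)<.035; print('lid',np.median(P[m][:,2]))
    if n=='wrist':
        u=proj(c,[.477,.338,.08])[0].astype(int); print(u)
        cv2.imwrite('pics/half.png',cv2.resize(c['image'][max(0,u[1]-130):u[1]+130,max(0,u[0]-150):u[0]+150],None,fx=2,fy=2))
print(shift((.4205,.3822,.104)))
E
```

```text
clock: 12.5
eef_pos: [0.529, 0.3875, 0.084]
tool_rot: [0.201, 0.98, 0.0, 0.0]
ft_force: [-1.5, -1.6, 4.1]
grip_width: -0.0003
grasp_force: 2.6
clock: 13.25
eef_pos: [0.5746, 0.3677, 0.2124]
tool_rot: [0.201, 0.98, -0.0, -0.0]
ft_force: [-0.1, 0.1, -0.2]
grip_width: 0.0002
grasp_force: 0.0
wrist [[  0.4206   0.3822   0.0854 759.    ]
 [  0.4248   0.2888   0.0851 669.    ]
 [  0.53     0.3876   0.0849 534.    ]
 [  0.5347   0.2939   0.0848 484.    ]]
lid 0.06195109226870946
[200 114]
top [[ 0.5382  0.2903  0.0855 13.    ]]
lid 0.6622515995494902
scene [[ 0.5313  0.3863  0.0835 58.    ]
 [ 0.5355  0.2926  0.0836 65.    ]
 [ 0.4218  0.3797  0.0837 76.    ]
 [ 0.4259  0.2865  0.0838 81.    ]]
lid 0.06052502471186472
[146.  -46.4 107.5]
```

View pics/half.png

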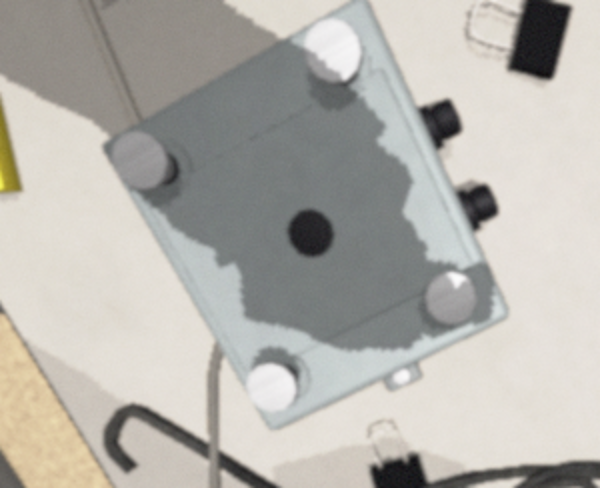

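The half-way crop shows all four pins level, clockwise from top right in the crop: (333,50), (450,298), (272,386), (141,160). Heads measure 84–85 mm with the wrist camera (its lid reading is 2 mm high) and 83.6–83.8 mm in the scene view. Next comes the second round, starting with NL.

```bash
python3 -m creep '[[[20,-6,0],[0,0,0]],[[40,-13,20],[0,0,0]],[[40,-13,30],[0,0,0]],[[30,-10,30],[0,0,0]],[[16,-4,20],[0,0,0]],[[0,0,10],[0,0,0]],[[0,0,0],[0,0,0]]]'; python3 -c "
from h import *
print(shift((.4205,.3822,.07)))"
```

```text
clock: 14.28
eef_pos: [0.4223, 0.3828, 0.1023]
tool_rot: [0.201, 0.98, -0.001, -0.0]
ft_force: [0.5, 0.9, 0.5]
grip_width: -0.0001
grasp_force: 0.0
[ 1.4 -1.2 32.3]
```

```bash
python3 -m creep '[[[0,0,8],[0,0,0]],[[0,0,8],[0,0,0]],[[0,0,4],[0,0,0]],[[0,0,4],[0,0,0]],[[0,0,4],[0,0,0]],[[0,0,2.5],[0,0,0]],[[0,0,0],[0,0,0]],[[0,0,0],[0,0,0]]]'; python3 -m creep '[[[0,0,1],[0,0,0]],[[0,0,1],[0,0,0]],[[0,0,0],[0,0,0]]]'
```

```text
clock: 15.28
eef_pos: [0.4229, 0.3828, 0.0732]
tool_rot: [0.201, 0.98, -0.0, 0.0]
ft_force: [-0.2, -2.3, 5.7]
grip_width: -0.0001
grasp_force: 2.6
clock: 15.65
eef_pos: [0.4229, 0.3828, 0.0711]
tool_rot: [0.201, 0.98, -0.0, 0.0]
ft_force: [0.1, -2.1, 4.6]
grip_width: -0.0
grasp_force: 2.5
```

```bash
python3 -m creep '[[[0,0,1],[0,0,0]],[[0,0,0.5],[0,0,0]],[[0,0,0],[0,0,0]],[[0,0,0],[0,0,0]]]'
```

```text
clock: 16.15
eef_pos: [0.4229, 0.3828, 0.0701]
tool_rot: [0.201, 0.98, 0.0, 0.001]
ft_force: [-0.8, -2.9, 7.2]
grip_width: -0.0001
grasp_force: 3.7
```

```bash
python3 -m creep '[[[0,0,0.7],[0,0,0]],[[0,0,0.7],[0,0,0]],[[0,0,0],[0,0,0]],[[0,0,0],[0,0,0]]]'; python3 -c "
from h import *
print(shift((.5342,.2940,.07)))"
```

```text
clock: 16.65
eef_pos: [0.4229, 0.3829, 0.07]
tool_rot: [0.201, 0.98, 0.0, 0.001]
ft_force: [-3.5, -4.2, 15.7]
grip_width: 0.0002
grasp_force: 7.2
[-1.373e+02 -3.780e+01  1.000e-01]
```

NL is home: it stopped at .0700 and the force rose to 16 N. Next is FR, with the same total stroke.

```bash
python3 -m creep '[[[0,0,-15],[0,0,0]],[[0,0,-25],[0,0,0]],[[-20,-5,0],[0,0,0]],[[-40,-11,0],[0,0,0]],[[-45,-12,0],[0,0,0]],[[-25,-7,0],[0,0,0]],[[-8,-3,0],[0,0,0]],[[0,0,12],[0,0,0]],[[0,0,5],[0,0,0]],[[0,0,0],[0,0,0]]]'; python3 -c "
from h import *
print(shift((.5342,.2940,.07)))"; python3 -m creep '[[[0,0,4],[0,0,0]],[[0,0,4],[0,0,0]],[[0,0,4],[0,0,0]],[[0,0,4],[0,0,0]],[[0,0,3],[0,0,0]],[[0,0,0],[0,0,0]],[[0,0,0],[0,0,0]]]'
```

```text
clock: 17.9
eef_pos: [0.5329, 0.2942, 0.0897]
tool_rot: [0.2, 0.98, -0.001, -0.001]
ft_force: [0.6, 0.2, -0.3]
grip_width: -0.0001
grasp_force: 0.0
[-1.3  0.3 19.7]
clock: 18.77
eef_pos: [0.5343, 0.2944, 0.0724]
tool_rot: [0.201, 0.98, 0.001, 0.0]
ft_force: [-2.6, 1.3, 5.3]
grip_width: -0.0
grasp_force: 2.6
```

```bash
python3 -m creep '[[[0,0,1.5],[0,0,0]],[[0,0,1],[0,0,0]],[[0,0,0.7],[0,0,0]],[[0,0,0.7],[0,0,0]],[[0,0,0],[0,0,0]],[[0,0,0],[0,0,0]]]'; python3 -c "
from h import *
print(shift((.4246,.2888,.07)))"
```

```text
clock: 19.52
eef_pos: [0.5344, 0.2944, 0.07]
tool_rot: [0.201, 0.98, 0.001, 0.0]
ft_force: [-5.0, -0.7, 12.0]
grip_width: -0.0002
grasp_force: 6.2
[ 98.7 -48.3  -0.1]
```

FR is home (.0700, 12 N). Now NR.

```bash
python3 -m creep '[[[0,0,-15],[0,0,0]],[[0,0,-25],[0,0,0]],[[20,-10,0],[0,0,0]],[[35,-17,0],[0,0,0]],[[30,-14,0],[0,0,0]],[[14,-7,0],[0,0,0]],[[0,0,12],[0,0,0]],[[0,0,5],[0,0,0]],[[0,0,0],[0,0,0]]]'; python3 -c "
from h import *
print(shift((.4246,.2888,.07)))"; python3 -m creep '[[[0,0,4],[0,0,0]],[[0,0,4],[0,0,0]],[[0,0,4],[0,0,0]],[[0,0,4],[0,0,0]],[[0,0,2.5],[0,0,0]],[[0,0,0],[0,0,0]],[[0,0,0],[0,0,0]]]'
```

```text
clock: 20.65
eef_pos: [0.4251, 0.2884, 0.0899]
tool_rot: [0.201, 0.98, -0.001, -0.0]
ft_force: [0.1, -0.3, 0.5]
grip_width: 0.0
grasp_force: 0.0
[ 0.6  0.2 19.9]
clock: 21.52
eef_pos: [0.4251, 0.2887, 0.0728]
tool_rot: [0.201, 0.98, 0.0, 0.001]
ft_force: [0.8, -1.2, 3.3]
grip_width: 0.0002
grasp_force: 2.1
```

```bash
python3 -m creep '[[[0,0,1.5],[0,0,0]],[[0,0,1],[0,0,0]],[[0,0,0.7],[0,0,0]],[[0,0,0.8],[0,0,0]],[[0,0,0],[0,0,0]],[[0,0,0],[0,0,0]]]'; python3 -c "
from h import *
print(shift((.5296,.3874,.07)))"
```

```text
clock: 22.28
eef_pos: [0.4251, 0.2888, 0.07]
tool_rot: [0.201, 0.98, 0.001, 0.001]
ft_force: [-0.4, -1.6, 11.9]
grip_width: -0.0
grasp_force: 6.0
[-57.2 131.8   0.3]
```

NR is home too. Last is FL.

```bash
python3 -m creep '[[[0,0,-15],[0,0,0]],[[0,0,-25],[0,0,0]],[[-8,20,0],[0,0,0]],[[-17,40,0],[0,0,0]],[[-17,40,0],[0,0,0]],[[-10,22,0],[0,0,0]],[[-5,10,0],[0,0,0]],[[0,0,12],[0,0,0]],[[0,0,5],[0,0,0]],[[0,0,0],[0,0,0]]]'; python3 -c "
from h import *
print(shift((.5296,.3874,.07)))"; python3 -m creep '[[[0,0,4],[0,0,0]],[[0,0,4],[0,0,0]],[[0,0,4],[0,0,0]],[[0,0,4],[0,0,0]],[[0,0,2.5],[0,0,0]],[[0,0,0],[0,0,0]],[[0,0,0],[0,0,0]]]'
```

```text
clock: 23.52
eef_pos: [0.5277, 0.3867, 0.0903]
tool_rot: [0.201, 0.98, -0.001, -0.001]
ft_force: [0.1, -0.2, 0.9]
grip_width: -0.0002
grasp_force: 0.0
[-1.5  1.5 20.3]
clock: 24.4
eef_pos: [0.5289, 0.3876, 0.0737]
tool_rot: [0.201, 0.98, 0.0, 0.0]
ft_force: [-1.6, -1.3, 5.2]
grip_width: -0.0001
grasp_force: 2.7
```

```bash
python3 -m creep '[[[0,0,1.5],[0,0,0]],[[0,0,1],[0,0,0]],[[0,0,0.7],[0,0,0]],[[0,0,0.8],[0,0,0]],[[0,0,0],[0,0,0]],[[0,0,0],[0,0,0]]]'
```

```text
clock: 25.15
eef_pos: [0.529, 0.3876, 0.0701]
tool_rot: [0.201, 0.98, 0.0, 0.0]
ft_force: [-3.1, -1.6, 6.9]
grip_width: -0.0001
grasp_force: 3.6
```

```bash
python3 -m creep '[[[0,0,0.7],[0,0,0]],[[0,0,0.7],[0,0,0]],[[0,0,0],[0,0,0]],[[0,0,0],[0,0,0]]]'; python3 -m creep '[[[0,0,-15],[0,0,0]],[[-5,0,-35],[0,0,0]],[[-20,0,-45],[0,0,0]],[[-20,0,-40],[0,0,0]],[[-5,0,-5],[0,0,0]],[[0,0,0],[0,0,0]],[[0,0,0],[0,0,0]]]'
python3 - <<'E'
from meas import *
np.set_printoptions(precision=4,suppress=True)
for n in('wrist','scene'):
    c=cam(n); P=cloud(c)
    for k,x in zip(N,((.4202,.3822),(.4246,.2888),(.5296,.3874),(.5342,.2940))):
        m=(np.hypot(P[...,0]-x[0],P[...,1]-x[1])<.009)&(P[...,2]<.11)&(P[...,2]>.04); print(n,k,np.percentile(P[m][:,2],[20,50,80]))
    if n=='wrist':
        u=proj(c,[.477,.338,.07])[0].astype(int)
        cv2.imwrite('pics/end.png',cv2.resize(c['image'][max(0,u[1]-130):u[1]+130,max(0,u[0]-150):u[0]+150],None,fx=2,fy=2))
E
```

```text
clock: 25.65
eef_pos: [0.529, 0.3876, 0.07]
tool_rot: [0.201, 0.98, 0.001, 0.001]
ft_force: [-3.9, -3.2, 12.5]
grip_width: 0.0
grasp_force: 6.4
clock: 26.52
eef_pos: [0.5736, 0.3676, 0.2053]
tool_rot: [0.201, 0.98, -0.001, -0.001]
ft_force: [0.0, 0.5, -0.5]
grip_width: -0.0003
grasp_force: 0.0
wrist NL [0.0698 0.0703 0.0709]
wrist NR [0.0699 0.0704 0.0711]
wrist FL [0.0696 0.0703 0.0709]
wrist FR [0.0699 0.0704 0.071 ]
scene NL [0.068  0.0689 0.0701]
scene NR [0.0678 0.0688 0.0699]
scene FL [0.0671 0.0686 0.0693]
scene FR [0.0672 0.0687 0.0694]
```

View pics/end.png

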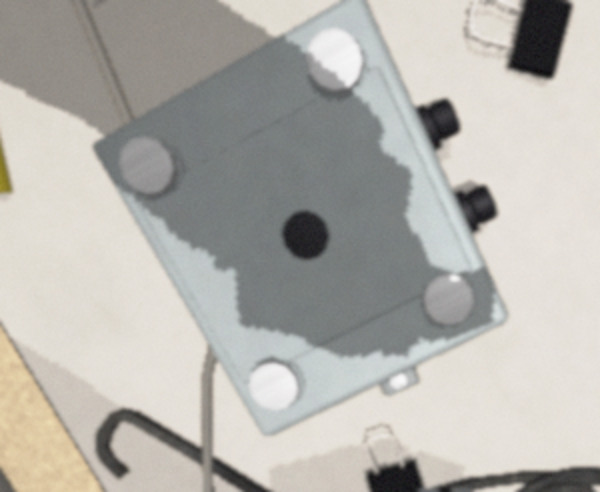

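The end crop shows all four heads seated at (335,58), (448,300), (273,384) and (147,165). They measure 70 mm with the wrist camera, and the arm is clear.

```bash
python3 -c "
from h import *
print(workorder.job_done())"
```

```text
the job is handed in; nothing more can be done
None
```

All four pins of the larger grey junction box were pressed half way, then fully home (head tops 70 mm above the desk), in the order near left, far right, near right, far left both times; the job was handed in at about 27 s, with no verdict returned.

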